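# Press the red label holder home behind the sample shelf's lip

## Task

Take the red label holder out of the black stand and slide its blade down behind the clear front lip of the white sample shelf, into the empty middle bay, feeling your way and gently: never push it against the shelf with more than 40 N. A sprung bar in the bay pushes it back up, so press it fully home, until its shoulders sit on the two grey posts, and finish while still holding it pressed there, without letting go. Leave the blue holder, the jars, the beaker and the amber bottle where they are.

Things in the scene. Friction and masses are not known exactly. Their poses are not given: they have to be found in the camera images.
- red_holder: Red label holder, 40 to 85 g, upright in either slot of the stand. Origin: centre of the shoulder plate's underside; z up, x through its thickness, y along its width (same either way round). Shoulder plate 26 (x) by 84 (y) mm, z 0 to 5. Above it a grip tab 10 by 40 mm, z 5 to 39, pinched across x. Below it a blade 4 by 60 mm with rounded foot, down to z -35.
- blue_holder: The same holder in blue, in the stand's other slot; to be left there.
- stand: Black storage stand, fixed, 60 (x) by 240 (y) by 50 mm high, origin at the centre of its underside. Two slots, centres at y +55 and -55 mm, 8 (x) by 68 mm (y), open at the top: the holders' blades hang in them, shoulder plates on the stand's top, axes parallel to the stand's.
- shelf: White sample shelf, fixed, 190 (x) by 270 (y) by 60 mm high, origin under its deck; its front, with the clear lip, faces its own -x (towards the robot). Jars stand on the deck. Behind the lip runs a slot along y in three bays; the outer two are filled with cards (green and yellow stripe) flush with the top; only the middle one is empty.
- slot (a point): Mouth centre of the empty middle bay, level with the tops of its two grey end posts (60 mm up), 90 mm from the shelf's origin along its -x; axes as the shelf's. Bay: 8 mm wide in x (clear lip to blue shelf edge), flaring to about 15 at the mouth over the top 9 mm; 66 mm long in y between the posts. Home: the holder's origin at this point, x parallel to the shelf's x (either way round), shoulders on both posts.
- spring_bar (a joint): How far the orange sprung bar in the middle bay is pressed down, m: 0 up, 0.008 at its stop and with the holder home. It springs back: about 3.6 N to start it, 8.4 N fully down.
- bar_top (a point): Centre of the top of the orange sprung bar (6 by 56 mm); 27 mm below the slot's mouth when up, 35 mm when the holder is home, so the blade meets it 8 mm before home.
- jar_a: Small sample jar with red cap, 36 mm wide, 70 mm high, on the shelf's deck; origin under its centre.
- jar_b: Second such jar on the deck.
- beaker: Glass beaker, 70 mm wide, 90 mm high, on the bench; origin under its centre.
- amber_bottle: Amber bottle with white cap, 60 mm wide, 100 mm high; origin under its centre.
Not all that is in view belongs to the job. Of the things like the red_holder, leave any that is brown, green or turquoise; of the rest the larger one is meant.

How it is judged:
By the outcome, as a careful person would: the job done as asked, in the order asked, and still so for the second after the job is handed in, while the arm keeps its last pose, push and grip.
It also fails if it takes over 45 s, if anything falls off the work surface, if the arm or the gripper's body presses on something with over 40 N, if the wrist force passes 120 N, or if a joint passes its speed limit or range.

## Robot

A 6-joint arm with a two-finger parallel gripper is mounted at the origin on the work surface. World frame = base frame: x ahead of the robot, y to its left, z up, the work surface at z = 0. Lengths are in m, angles in rad, forces in N, time in s.
With the tool pointing down it reaches from about 0.35 to 0.925 m from the base axis. Payload 6.4 kg.
Tool frame: the origin (TCP) lies midway between the tips of the shut fingers; the grasp point (between the pads) lies 19 mm behind it; x points along the fingers, y is the direction in which the jaws open and shut, and the axes are right-handed (so a half turn about x gives the same grasp; the last joint's range is limited). The gripper opens to 85 mm and grips with 20 to 120 N. Pads are 22 mm wide; open, the fingers measure 114 mm over their backs; the gripper's body (76 mm by 85 mm) begins 54 mm behind the grasp point. The pads swing forward as they close: fully open they stand 13 mm farther back than shut.
Start: joints at [1.13, 0.245, 1.558, -0, 1.339, -0.174], TCP at [0.171, 0.627, 0.203] pointing down, gripper open.
Joint ranges: [-3.13, 3.13], [-1.02, 2.26], [0.13, 2.54], [-0.95, 4.09], [0.21, 2.88], [-2.74, 2.74]. Speed limits (rad/s): [2.57, 2.57, 3.14, 3.14, 3.14, 3.14].

## Interface

Orientations are given as a unit quaternion [w, x, y, z].
In Python, from workcell import * gives the robot as it stands. Calls block until the motion is done:
- move_ptp(position, orientation): joint-space move of the TCP to a pose.
- line_to(position, rot=None, speed=0.15, stop_force=None): straight line of the TCP; rot=None keeps the orientation; speed is the mean speed in m/s. With stop_force (N) it stops when the force on the tool has changed by that much, and returns True; else False.
- move_joints(angles): joint-space move.
- let_go() and gripper_close(): open the fingers fully, or close them until they stop; the grip force is fixed at half the most.
- sleep(seconds).
- ik(position, orientation): joint angles nearest the present ones, or None.
- get_obs(): the state.
- capture(name): name is "side" or "top" or "wrist"; returns a dict with "color" (420x560x3 uint8, red, green, blue), "camera_matrix" (3x3 intrinsics, pixels), "pose" (4x4, takes a point from camera to world coordinates). Camera axes: x right, y up, looking along -z (the intrinsics and any distortion apply to the point x, -y, -z); pixel columns grow to the right and rows downward; lengths in m; the calibration is good to about 2 mm. A picture is of the moment at which its call begins. There is no depth.
A pose or a line that the arm cannot do raises Unreachable and nothing moves.
- sign_off(): hands the job in, once; it reports no verdict.
The state is a dict: "time_s": time; "joint_pos": joint angles; "dq": joint speeds; "effort": joint torques, N m; "position": TCP position; "eef_rot": TCP orientation; "wrist_force": force on the tool from outside, world axes, zero at the start; "wrist_torque": the same for the moment, N m; "width": finger opening in m.
Only numpy, scipy, OpenCV 4.12 (cv2) and the standard library are available. Lean on these libraries where they do the work, as an engineer would, in place of code of your own. Each camera call takes 0.05 s, during which the arm holds its last target.

## Working session

There is one attempt and no reset: what is moved stays moved. The work goes in short steps, each a Python script; the robot and the scene stay as the last script left them, time stands still between calls to the robot, and variables do not carry over. Pictures are saved under pics/ and viewed, and the job is handed in when it is done.

```bash
ls; mkdir -p pics; python3 - <<'E'
from workcell import *
import cv2,numpy as np
np.set_printoptions(precision=4,suppress=True)
o=get_obs();print(o)
for n in ["side","top","wrist"]:
    c=capture(n);cv2.imwrite(f"pics/{n}0.png",cv2.cvtColor(c["color"],cv2.COLOR_RGB2BGR))
    print(n,c.keys(),c["camera_matrix"],c["pose"])
    np.savez(f"pics/{n}0.npz",**{k:v for k,v in c.items()})
E
```

```text
pics
{'time_s': 0.0, 'joint_pos': array([ 1.1299,  0.2458,  1.559 , -0.    ,  1.3387, -0.1741]), 'dq': array([ 0.0006, -0.0001, -0.0005,  0.0021,  0.0012, -0.    ]), 'effort': array([  0.0001, -42.9523, -32.6119,  -0.0001,   0.0054,  -0.    ]), 'position': array([0.1711, 0.6264, 0.2018]), 'eef_rot': array([ 0.7006,  0.0934,  0.701 , -0.0947]), 'wrist_force': array([-0.2368, -0.3408, -0.0592]), 'wrist_torque': array([-0.015 , -0.0009,  0.0389]), 'width': 0.0854373196140706}
side dict_keys(['color', 'camera_matrix', 'pose']) [[462.1667   0.     283.9523]
 [  0.     462.1667 208.6842]
 [  0.       0.       1.    ]] [[-0.984   0.1212 -0.1302  0.4549]
 [-0.1768 -0.5838  0.7924  0.7296]
 [ 0.02    0.8028  0.596   0.6192]
 [ 0.      0.      0.      1.    ]]
top dict_keys(['color', 'camera_matrix', 'pose']) [[452.0394   0.     282.6149]
 [  0.     452.0394 203.6603]
 [  0.       0.       1.    ]] [[-0.0276  0.9953 -0.0926  0.5062]
 [-0.9996 -0.0279 -0.0019  0.0049]
 [-0.0044  0.0925  0.9957  1.0107]
 [ 0.      0.      0.      1.    ]]
wrist dict_keys(['color', 'camera_matrix', 'pose']) [[305.8602   0.     275.4622]
 [  0.     305.8602 213.0791]
 [  0.       0.       1.    ]] [[ 0.262  -0.9231 -0.2814  0.1001]
 [ 0.9651  0.2498  0.079   0.6463]
 [-0.0027 -0.2923  0.9563  0.3735]
 [ 0.      0.      0.      1.    ]]
```

View pics/side0.png

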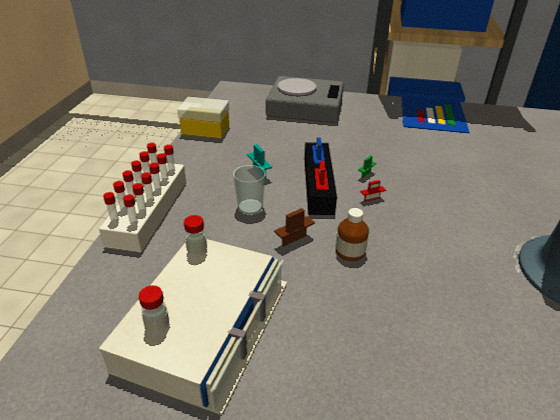

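View pics/top0.png

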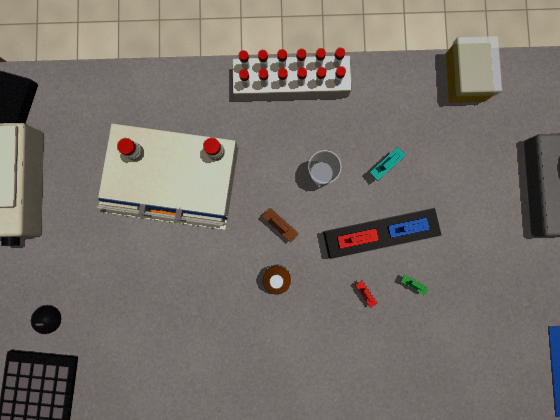

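View pics/wrist0.png

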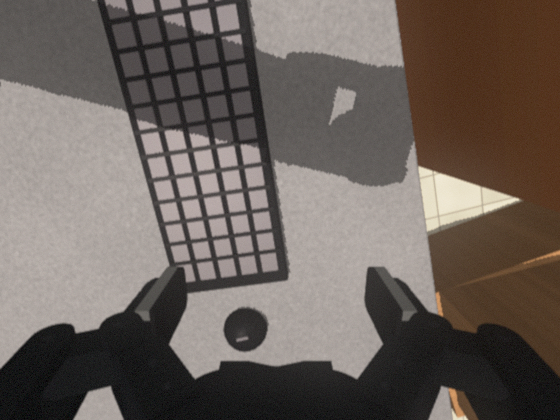

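Candidates (top view): red holder in the stand (358,239); small red one on the bench (366,293); brown (280,225), turquoise (387,164), green (414,285); blue in the stand (409,228). The large red one in the stand fits the description. I'll check it in a close crop and measure.

```bash
cat > h.py <<'E'
import numpy as np,cv2
np.set_printoptions(precision=4,suppress=True)
def load(n):
    d=np.load(f"pics/{n}.npz");return {k:d[k] for k in d.files}
def proj(c,P):
    P=np.atleast_2d(P);T=np.linalg.inv(c["pose"]);q=P@T[:3,:3].T+T[:3,3]
    q=q*[1,-1,-1];u=q@c["camera_matrix"].T;return u[:,:2]/u[:,2:]
def back(c,uv,z):
    uv=np.atleast_2d(uv).astype(float);d=np.c_[uv,np.ones(len(uv))]@np.linalg.inv(c["camera_matrix"]).T
    d=d*[1,-1,-1]@c["pose"][:3,:3].T;o=c["pose"][:3,3];s=(z-o[2])/d[:,2];return o+d*s[:,None]
def crop(c,x0,y0,x1,y1,f,name,pts=None):
    im=cv2.cvtColor(c["color"],cv2.COLOR_RGB2BGR)[y0:y1,x0:x1]
    im=cv2.resize(im,None,fx=f,fy=f,interpolation=cv2.INTER_CUBIC)
    if pts is not None:
        for p in pts:
            q=((np.array(p)+0.5-[x0,y0])*f);cv2.circle(im,tuple(int(v) for v in q),3,(255,0,255),1)
    cv2.imwrite(f"pics/{name}.png",im)
def snap(n,save):
    from workcell import capture
    c=capture(n);np.savez(f"pics/{save}.npz",**c);cv2.imwrite(f"pics/{save}.png",cv2.cvtColor(c["color"],cv2.COLOR_RGB2BGR));return c
E
python3 - <<'E'
from h import *
t=load("top0");s=load("side0")
crop(t,310,195,450,265,5,"t_stand");crop(t,90,115,250,235,5,"t_shelf");crop(s,290,130,400,220,6,"s_stand");crop(s,100,210,300,410,3,"s_shelf")
E
```

```text
(no output)
```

View pics/t_stand.png

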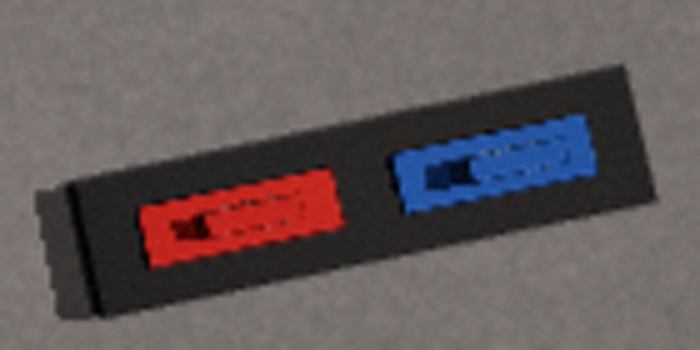

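View pics/t_shelf.png

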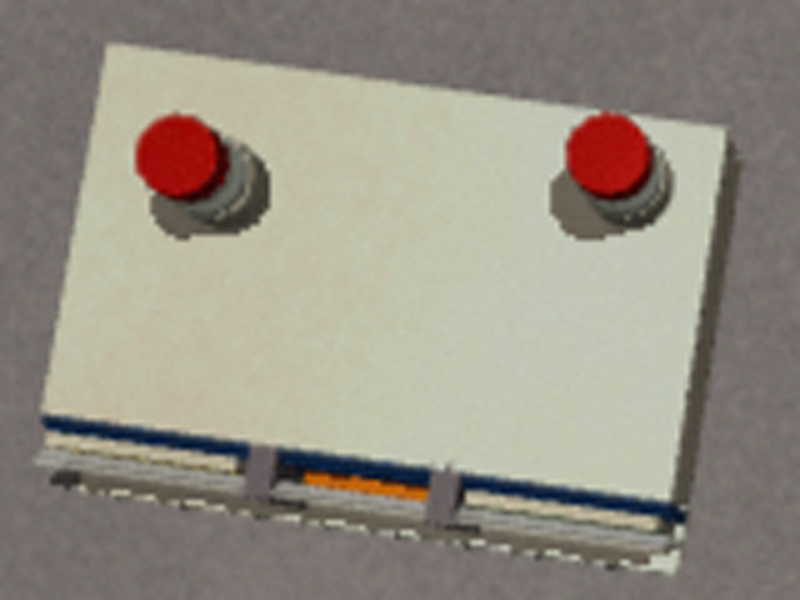

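View pics/s_shelf.png

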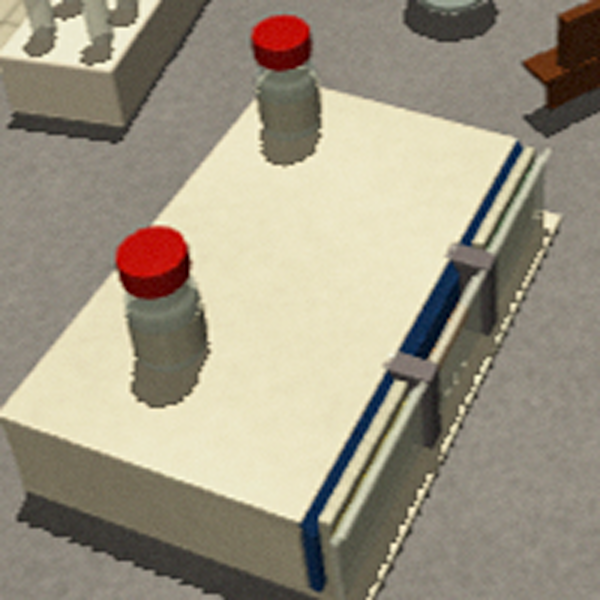

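View pics/s_stand.png

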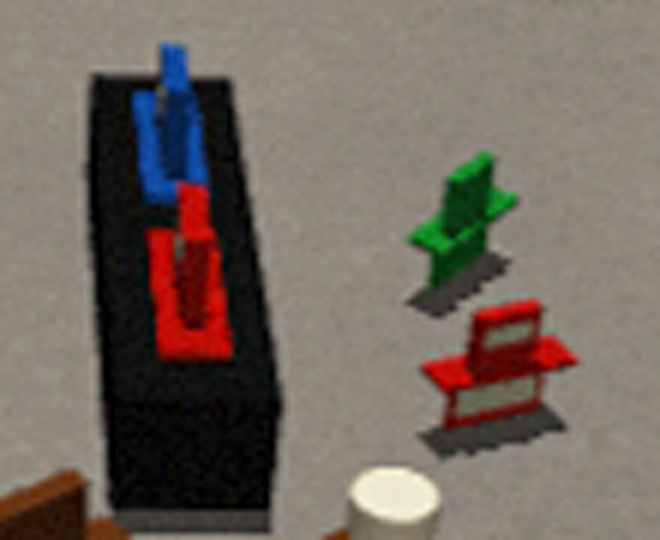

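The crop confirms it: the large red holder is in the stand at (358,239), and the one at (366,293) is a small decoy. Next, compute poses.

```bash
python3 - <<'E'
from h import *
from scipy.spatial.transform import Rotation as R
t=load("top0");s=load("side0")
u=lambda p,f,x0,y0:(np.array(p,float)+.5)/f-.5+[x0,y0]
pl=back(t,u([(140,206),(331,169),(344,228),(152,268)],5,310,195),0.055)
print("plate",pl[:,:2],pl.mean(0), "len",np.linalg.norm(pl[0]-pl[1]),np.linalg.norm(pl[1]-pl[2]))
d=(pl[0]+pl[3]-pl[1]-pl[2]);print("holder y axis ang",np.arctan2(d[1],d[0]))
st=back(t,u([(77,185),(624,66),(656,200),(102,316)],5,310,195),0.05)
print("stand",st.mean(0),np.linalg.norm(st[0]-st[1]),np.linalg.norm(st[1]-st[2])); d=(st[0]+st[3]-st[1]-st[2]);a=np.arctan2(d[1],d[0]);print(a, st.mean(0)[:2]+0.055*np.array([np.cos(a),np.sin(a)]))
po=back(t,u([(263,471),(445,497)],5,90,115),0.06);print("posts",po,po.mean(0),np.linalg.norm(po[0]-po[1]));d=po[0]-po[1];print(np.arctan2(d[1],d[0]))
dk=back(t,u([(107,43),(727,127),(684,505),(43,415)],5,90,115),0.06);d=dk[0]-dk[1];print("deck",dk,np.linalg.norm(d),np.arctan2(d[1],d[0]));d=dk[3]-dk[2];print(np.linalg.norm(d),np.arctan2(d[1],d[0]),np.linalg.norm(dk[0]-dk[3]))
# side
ps=back(s,u([(471,257),(411,369)],3,100,210),0.06);print("side posts",ps,ps.mean(0));d=ps[0]-ps[1];print(np.linalg.norm(d),np.arctan2(d[1],d[0]))
pl=back(s,u([(148,230),(212,230),(232,358),(160,358)],6,290,130),0.055);print("side plate",pl,pl.mean(0))
o=R.from_quat([.0934,.701,-.0947,.7006]).as_matrix();print(o)
E
```

```text
plate [[ 0.5239 -0.1073]
 [ 0.5372 -0.1885]
 [ 0.5122 -0.1928]
 [ 0.4977 -0.1114]] [ 0.5178 -0.15    0.055 ] len 0.08224715624402214 0.02532428664426071
holder y axis ang 1.7405067390203806
stand [ 0.5275 -0.2035  0.05  ] 0.2387221292501138 0.05815599861022772
1.752337075806568 [ 0.5175 -0.1494]
posts [[0.5921 0.3035 0.06  ]
 [0.5789 0.2266 0.06  ]] [0.5855 0.2651 0.06  ] 0.07800753533062377
1.4012485432690267
deck [[0.7788 0.3709 0.06  ]
 [0.7344 0.1048 0.06  ]
 [0.5727 0.1258 0.06  ]
 [0.6185 0.3969 0.06  ]] 0.26982189382461746 1.4053921317953766
0.27488710831353563 1.403447008025003 0.1623758794802865
side posts [[0.5788 0.2266 0.06  ]
 [0.5913 0.3049 0.06  ]] [0.585  0.2657 0.06  ]
0.07932090142881476 -1.7295264927116238
side plate [[ 0.5372 -0.1919  0.055 ]
 [ 0.5128 -0.1971  0.055 ]
 [ 0.4962 -0.1102  0.055 ]
 [ 0.5219 -0.1048  0.055 ]] [ 0.517 -0.151  0.055]
[[-0.0008  0.2637  0.9646]
 [-0.0017  0.9646 -0.2637]
 [-1.     -0.0019 -0.0003]]
```

```bash
cat >> h.py <<'E'
from scipy.spatial.transform import Rotation as R
def quat(a,flip):
    a=a+(np.pi if flip else 0);c,s=np.cos(a),np.sin(a)
    q=R.from_matrix(np.array([[0,c,s],[0,s,-c],[-1,0,0]])).as_quat();return q[[3,0,1,2]]
E
python3 - <<'E'
from workcell import *
from h import *
for f in (0,1):
    print(f,ik([0.5174,-0.150,0.18],quat(.178,f)),ik([0.5174,-0.150,0.064],quat(.178,f)),ik([0.5855,.2653,0.07],quat(-.167,f)))
    
E
```

```text
0 [-0.4927  0.0064  1.8632 -0.      1.272  -0.6707] [-0.4927  0.1603  1.9332 -0.      1.0481 -0.6707] [ 0.2494  0.3722  1.6589 -0.      1.1105  0.4164]
1 [-0.4927  0.0064  1.8632 -0.      1.272   2.4708] [-0.4927  0.1603  1.9332 -0.      1.0481  2.4708] [ 0.2494  0.3722  1.6589 -0.      1.1105 -2.7252]
```

```bash
python3 - <<'E'
from workcell import *
from h import *
move_ptp([0.5174,-0.150,0.19],quat(.178,0))
o=get_obs();print(o["time_s"],o["position"],o["eef_rot"],quat(.178,0),o["wrist_force"])
c=snap("wrist","w1")
# overlay predicted tab top & plate corners
a=.178;X=np.array([np.cos(a),np.sin(a),0]);Y=np.array([-np.sin(a),np.cos(a),0]);O=np.array([.5174,-.15,.05])
P=[O+X*sx*.013+Y*sy*.042+[0,0,.005] for sx in(-1,1) for sy in(-1,1)]+[O+X*sx*.005+Y*sy*.02+[0,0,.039] for sx in(-1,1) for sy in(-1,1)]
uv=proj(c,P);print(uv)
crop(c,0,0,560,420,1.4,"w1o",uv)
E
```

```text
3.1333 [ 0.5176 -0.1494  0.19  ] [ 0.5427  0.4533  0.5427 -0.4533] [ 0.5425  0.4536  0.5425 -0.4536] [-1.0664 -0.0394  0.0589]
[[262.1578 233.3912]
 [261.305  153.9077]
 [286.4491 233.4545]
 [287.5724 153.9802]
 [268.9006 224.4235]
 [268.742  182.6306]
 [279.5053 224.4513]
 [279.7962 182.6605]]
```

View pics/w1o.png

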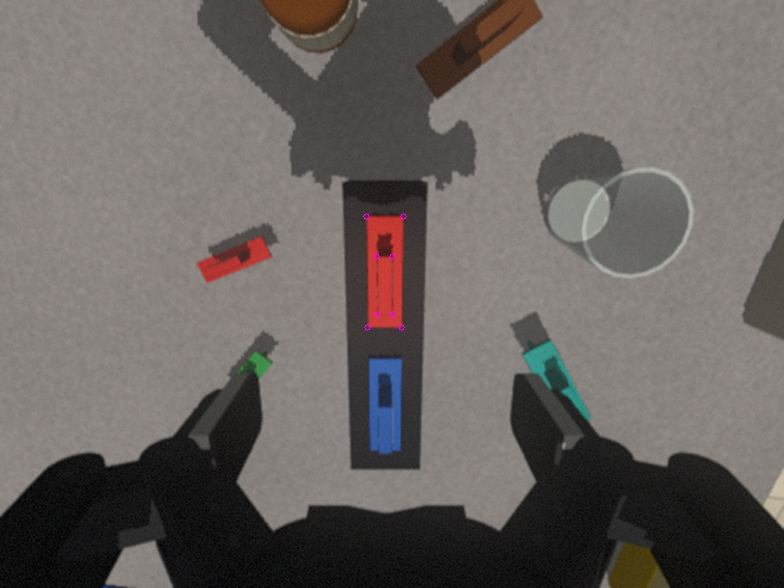

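The overlay matches the large red holder at (385,272) in the wrist view. Grasp.

```bash
python3 - <<'E'
from workcell import *
from h import *
st=line_to([0.5174,-0.150,0.061],speed=0.08,stop_force=8)
o=get_obs();print(st,o["time_s"],o["position"],o["wrist_force"])
if not st:
    gripper_close()
    o=get_obs();print(o["time_s"],o["position"],o["width"],o["wrist_force"])
    c=snap("wrist","w2")
E
```

```text
False 4.9417 [ 0.5178 -0.1502  0.0615] [ 0.7374 -0.0316 -0.0555]
5.7083 [ 0.5174 -0.15    0.061 ] -7.78788949098268e-05 [ 0.1423 -0.6557 -0.1664]
```

View pics/w2.png

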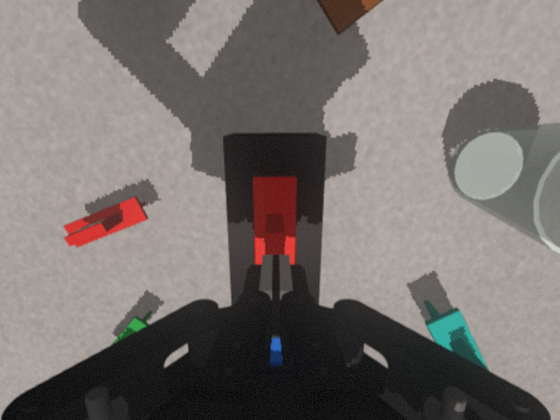

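```bash
python3 - <<'E'
from workcell import *
from h import *
c=load("w2");o=get_obs();print(o["width"],o["position"],o["joint_pos"])
a=.178;X=np.array([np.cos(a),np.sin(a),0]);Y=np.array([-np.sin(a),np.cos(a),0]);O=np.array([.5174,-.15,.05])
P=[O+X*sx*.013+Y*sy*.042+[0,0,.005] for sx in(-1,1) for sy in(-1,1)]+[O+X*sx*.005+Y*sy*.02+[0,0,.039] for sx in(-1,1) for sy in(-1,1)]
P+=[o["position"]]
uv=proj(c,P);print(uv)
crop(c,190,140,360,380,2.5,"w2o",uv)
for n in("top","side"): snap(n,n+"2")
t=load("top2");s=load("side2");crop(t,280,150,450,290,4,"t2",proj(t,P));crop(s,260,80,420,220,4,"s2",proj(s,P))
E
```

```text
4.6725290423732275e-05 [ 0.5174 -0.15    0.061 ] [-0.4927  0.1651  1.9342 -0.      1.0423 -0.6707]
[[254.5732 301.7163]
 [251.9434 176.8585]
 [293.5797 301.7802]
 [296.3111 176.9349]
 [264.526  302.164 ]
 [263.823  232.6308]
 [283.0725 302.1944]
 [283.7897 232.6644]
 [274.0701 247.1773]]
```

View pics/w2o.png

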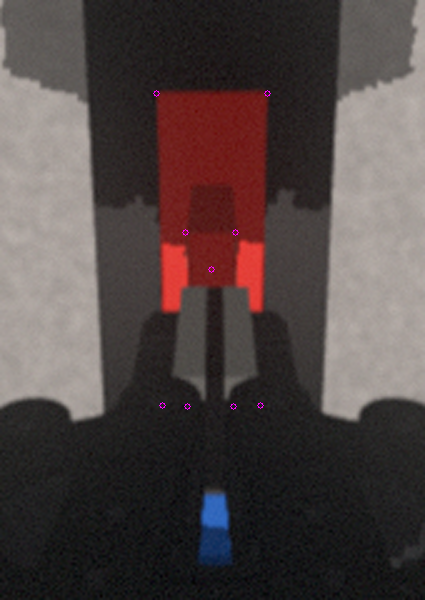

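View pics/s2.png

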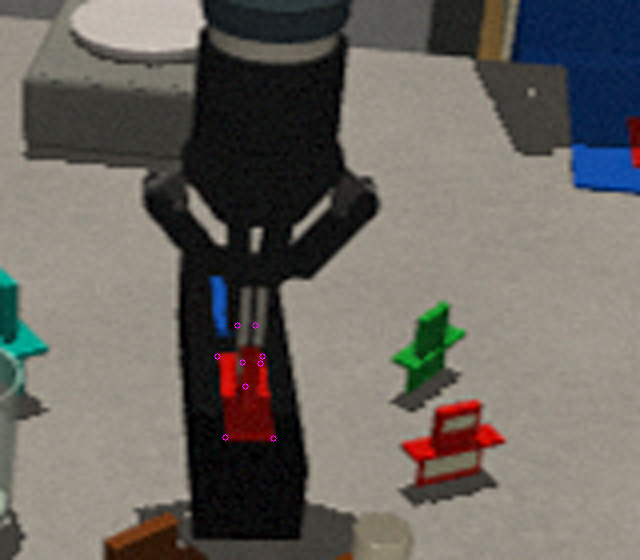

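View pics/t2.png

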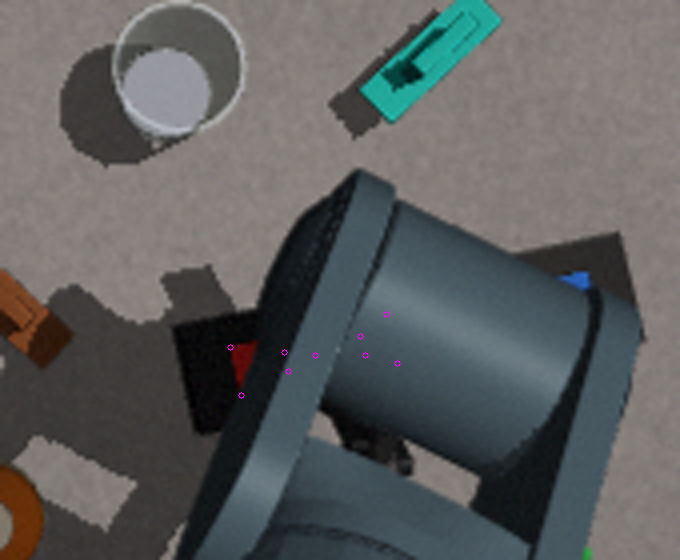

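```bash
python3 - <<'E'
from h import *
c=load("w2");s=load("side2")
crop(s,300,130,340,200,10,"s3");crop(c,240,210,310,300,8,"w3")
E
```

```text
(no output)
```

View pics/s3.png

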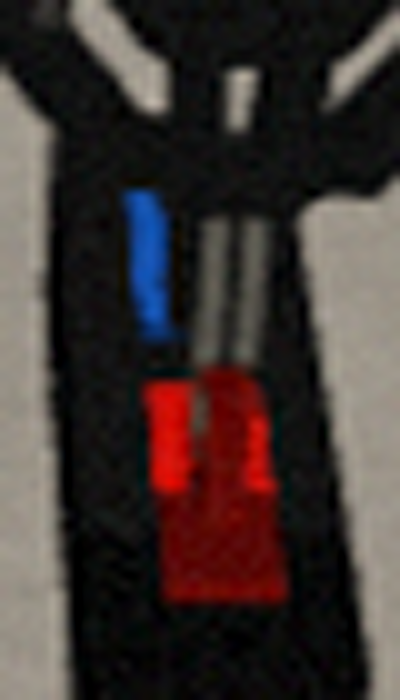

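View pics/w3.png

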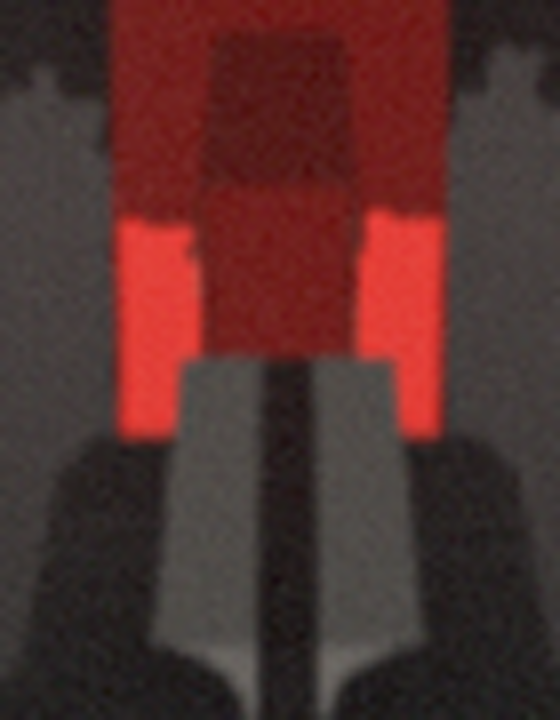

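```bash
python3 - <<'E'
from h import *
w=load("w2");s=load("side2")
a=.178;X=np.array([np.cos(a),np.sin(a),0]);Y=np.array([-np.sin(a),np.cos(a),0]);O=np.array([.5174,-.15,0])
def ray(c,uv):
    p0=back(c,uv,0.0)[0];p1=back(c,uv,0.15)[0];return p0,p1-p0
def pl(c,uv,xo):  # intersect with plane X.(p-O)=xo -> points for y,z line
    p0,d=ray(c,uv);k=(xo-X@(p0-O))/(X@d);p=p0+k*d;return Y@(p-O),p[2]
def at(c,uv):
    p0,d=ray(c,uv)
    for z in (.06,.07,.08,.09,.1,.11,.12): 
        p=back(c,uv,z)[0]-O;print(z,X@p,Y@p)
print("wrist tip outer corners");at(w,((180+.5)/8-.5+240,(357+.5)/8-.5+210));at(w,((395+.5)/8-.5+240,(357+.5)/8-.5+210))
print("side left bit low");at(s,((197)/10-.5+300,(435)/10-.5+130))
print("side right finger at tab top");at(s,((268)/10-.5+300,(368)/10-.5+130))
print("side finger top left/right");at(s,(20+300,(215)/10-.5+130));at(s,(27+300,(215)/10-.5+130))
print("cam",w["pose"][:3,3]-O, s["pose"][:3,3]-O)
E
```

```text
wrist tip outer corners
0.06 -0.007385488559624602 -0.005126764454827032
0.07 -0.0069122944032101955 -0.0005245342795668433
0.08 -0.006439100246795788 0.004077695895693345
0.09 -0.005965906090381491 0.008679926070953553
0.1 -0.005492711933967085 0.013282156246213742
0.11 -0.005019517777552677 0.01788438642147393
0.12 -0.004546323621138272 0.022486616596734118
0.06 0.009157590601495857 -0.005096643636531869
0.07 0.008672180594684322 -0.0004961588402023887
0.08 0.008186770587872778 0.004104325956127038
0.09 0.007701360581061347 0.008704810752456472
0.1 0.007215950574249807 0.013305295548785925
0.11 0.006730540567438267 0.01790578034511538
0.12 0.006245130560626727 0.022506265141444833
side left bit low
0.06 0.0026963607168792175 -0.01488418680500495
0.07 0.004333337727243086 0.0010598399586362673
0.08 0.005970314737607024 0.017003866722277248
0.09 0.0076072917479710215 0.032947893485918554
0.1 0.009244268758334999 0.04889192024955975
0.11 0.010881245768698977 0.06483594701320096
0.12 0.012518222779062975 0.08077997377684226
side right finger at tab top
0.06 -0.015657658962805934 -0.044
[... 352 characters left out ...]
805 -0.11599569713534315
0.07 -0.003704029688395702 -0.09824355114721109
0.08 -0.001920708042902274 -0.08049140515907922
0.09 -0.00013738639740873475 -0.06273925917094739
0.1 0.0016459352480848242 -0.04498711318281543
0.11 0.0034292568935782915 -0.02723496719468335
0.12 0.00521257853907187 -0.009482821206551289
0.06 -0.022694258293035063 -0.11660188406976876
0.07 -0.020603235386179645 -0.09883889798790102
0.08 -0.018512212479324205 -0.08107591190603317
0.09 -0.01642118957246875 -0.0633129258241652
0.1 -0.01433016666561338 -0.0455499397422971
0.11 -0.012239143758757922 -0.027786953660429135
0.12 -0.010148120851902443 -0.01002396757856106
cam [-0.0124  0.0733  0.2326] [-0.0625  0.8796  0.6192]
```

Jaws are shut (width 0) on nothing. Triangulating the wrist and side pictures puts the fingertips at z≈0.093, just above the tab top (0.089). So the true tips are about 32 mm above the reported TCP. I'll open, go lower under a force guard, and verify the tip height before closing.

```bash
python3 - <<'E'
from workcell import *
from h import *
let_go()
o=get_obs();print(o["width"],o["time_s"])
snap("wrist","w4a")
st=line_to([0.5174,-0.150,0.040],speed=0.06,stop_force=5)
o=get_obs();print(st,o["time_s"],o["position"],o["wrist_force"])
snap("wrist","w4");s=snap("side","side4");crop(s,260,80,420,220,5,"s4")
E
```

```text
0.08529912221656791 6.6417
False 7.1917 [ 0.517  -0.1498  0.0394] [0.1568 0.9117 0.5587]
```

View pics/w4.png

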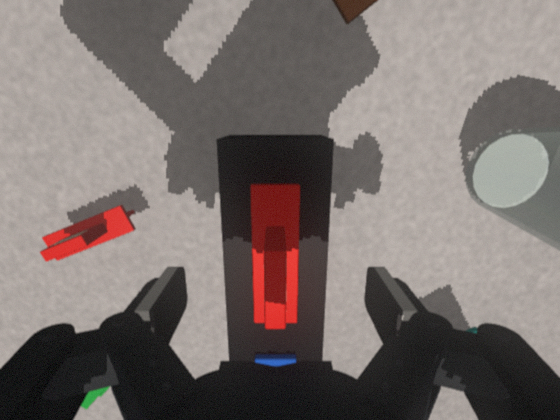

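View pics/s4.png

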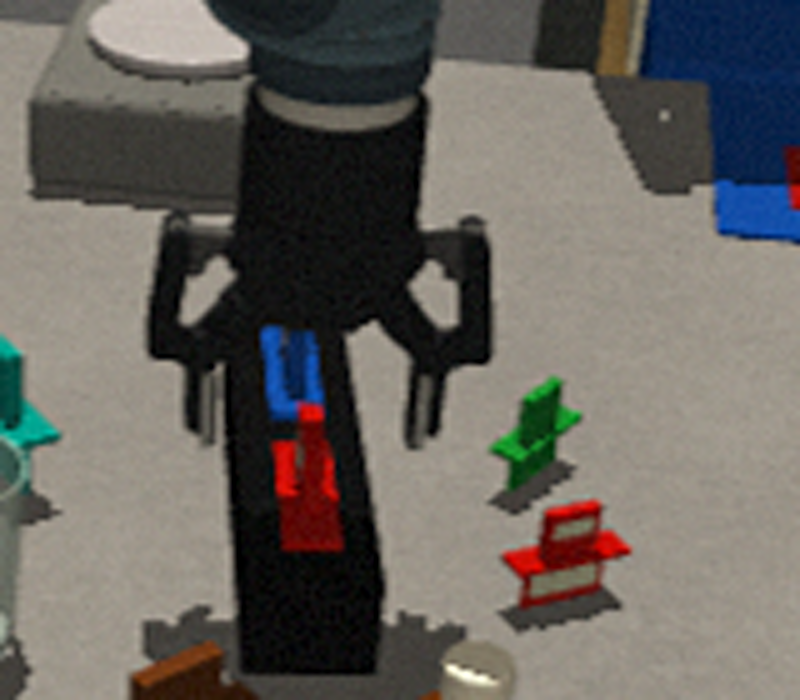

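```bash
python3 - <<'E'
from h import *
from scipy.optimize import least_squares
w=load("w4");s=load("side4")
a=.178;X=np.array([np.cos(a),np.sin(a),0]);Y=np.array([-np.sin(a),np.cos(a),0]);O=np.array([.5174,-.15,0])
f=lambda p:((p[0]+.5)/5-.5+260,(p[1]+.5)/5-.5+80)
for n,pw,ps in(("+x",(369,268),f((204,444))),("-x",(181,268),f((418,444)))):
    r=least_squares(lambda p:np.r_[proj(w,p)[0]-pw,proj(s,p)[0]-ps],O+[0,0,.08]);p=r.x-O;print(n,X@p,Y@p,p[2],r.fun)
E
```

```text
+x 0.04389256521407201 0.008873242231872117 0.08344457581890342 [0.3086 0.1651 1.4566 1.0059]
-x -0.04205289394677421 0.010503386652739104 0.08691165906214567 [-0.4311  0.0801 -2.1205  0.7149]
```

Tip height confirmed: open tips sit at z≈0.085, which will be about 0.072 when shut, for a reported 0.0395. That gives an offset of ≈32 mm. I'll go down to reported 0.029 and close.

```bash
python3 - <<'E'
from workcell import *
from h import *
st=line_to([0.5174,-0.150,0.029],speed=0.06,stop_force=5)
gripper_close()
o=get_obs();print(st,o["time_s"],o["position"],o["width"],o["wrist_force"])
snap("wrist","w5")
if o["width"]>.006:
    line_to([0.5174,-0.150,0.125],speed=0.1)
    o=get_obs();print(st,o["time_s"],o["position"],o["width"],o["wrist_force"])
    snap("wrist","w6");s=snap("side","side6")
E
```

```text
False 8.3 [ 0.5176 -0.1501  0.0292] 0.00922188690654312 [-0.4829 -0.9944  1.6852]
False 9.4583 [ 0.5168 -0.1497  0.1241] 0.008891606034004488 [-1.6045  0.3423 -1.4104]
```

View pics/w6.png

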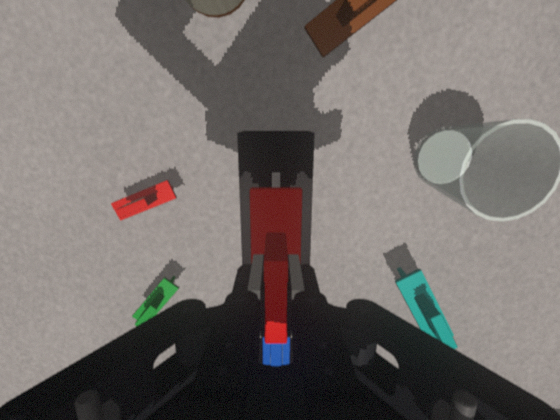

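View pics/side6.png

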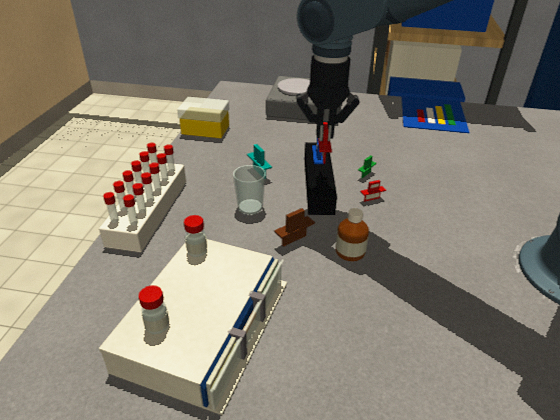

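```bash
cat >> h.py <<'E'
def holder_pts(o):
    # predicted plate corner (underside) & tab-top pts from obs
    q=o["eef_rot"];M=R.from_quat([q[1],q[2],q[3],q[0]]).as_matrix();X=M[:,1];Y=-M[:,2];Z=-M[:,0]
    O=o["position"]+Z*0.0208
    return O,X,Y,Z
E
python3 - <<'E'
from workcell import *
from h import *
c=load("w6");o=get_obs();O,X,Y,Z=holder_pts(o)
P=[O+X*sx*.013+Y*sy*.042+Z*.005 for sx in(-1,1) for sy in(-1,1)]+[O+X*sx*.005+Y*sy*.02+Z*.039 for sx in(-1,1) for sy in(-1,1)]
uv=proj(c,P);print(O,X,Y);crop(c,200,150,360,380,2.5,"w6o",uv)
line_to([0.52,-0.148,0.165],speed=0.15)
q=quat(-.167,0)
move_ptp([0.5853,0.2655,0.165],q)
line_to([0.5853,0.2655,0.095],speed=0.1)
o=get_obs();print(o["time_s"],o["position"],o["width"],o["wrist_force"])
c=snap("wrist","w7");s=snap("side","side7");t=snap("top","top7")
O,X,Y,Z=holder_pts(o);print(O,X,Y,Z)
P=[O+X*sx*.013+Y*sy*.042+Z*.005 for sx in(-1,1) for sy in(-1,1)]+[O+X*sx*.005+Y*sy*.02+Z*.039 for sx in(-1,1) for sy in(-1,1)]
S=np.array([.5853,.2655,.06]);a=-.167;SX=np.array([np.cos(a),np.sin(a),0]);SY=np.array([-np.sin(a),np.cos(a),0])
Q=[S+SX*sx*.0075+SY*sy*.033 for sx in(-1,1) for sy in(-1,1)]
crop(c,150,60,410,300,3,"w7o",np.r_[proj(c,P),proj(c,Q)]);crop(s,180,220,320,350,5,"s7o",np.r_[proj(s,P),proj(s,Q)])
E
```

```text
[ 0.5168 -0.1497  0.1448] [ 0.9842  0.177  -0.0015] [-0.177   0.9842  0.0012]
12.3667 [0.5859 0.2657 0.0957] 0.008921110537851128 [ 0.3659  0.2721 -1.0963]
[0.5859 0.2657 0.1165] [ 0.9861 -0.1662  0.0012] [0.1662 0.9861 0.0005] [-0.0013 -0.0003  1.    ]
```

View pics/w6o.png

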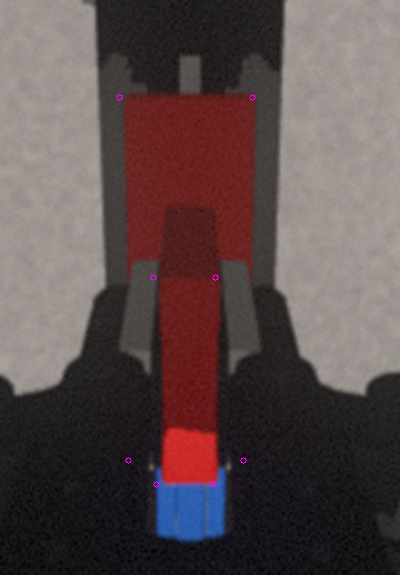

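View pics/w7o.png

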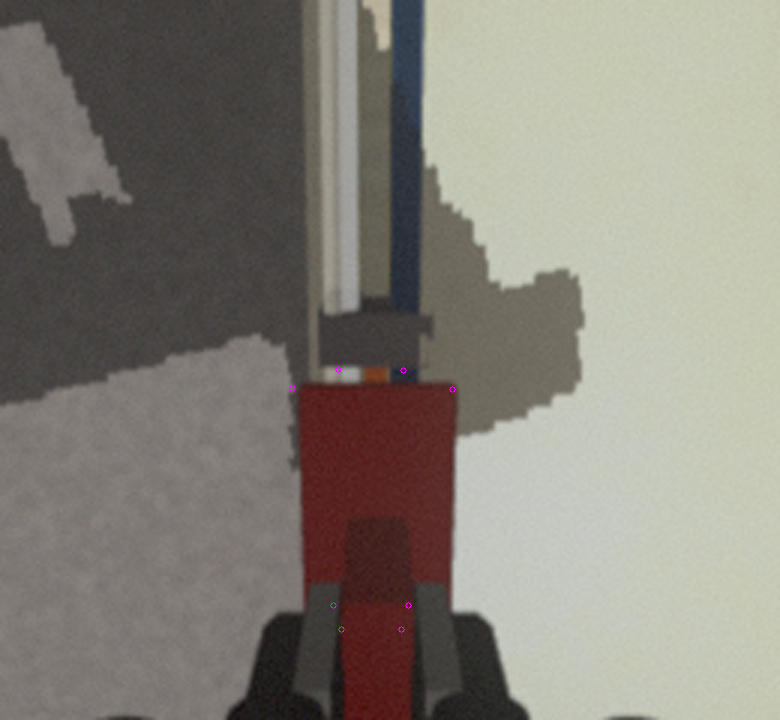

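View pics/s7o.png

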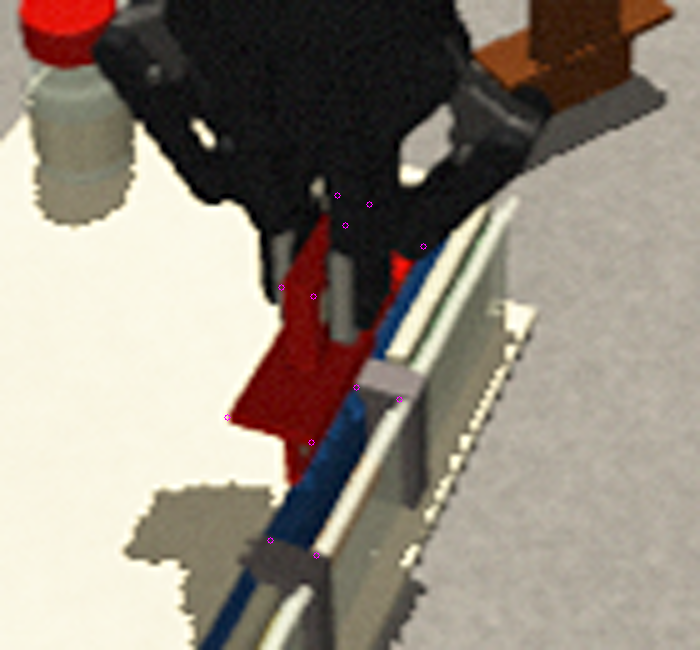

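```bash
python3 - <<'E'
from workcell import *
from h import *
c=load("w7");o=get_obs();O,X,Y,Z=holder_pts(o)
f=lambda p:((p[0]+.5)/3-.5+150,(p[1]+.5)/3-.5+60)
def rel(p,z,e): 
    q=back(c,f(p),z)[0]-O;return X@q,Y@q+e
print("plate +Y edge -> holder centre est L/R",rel((300,383),O[2]+.005,-.042),rel((456,383),O[2]+.005,-.042))
print("tab near edge",rel((343,600),O[2]+.039,-.02),rel((411,600),O[2]+.039,-.02))
print("post inner edge -> slot centre",rel((376,366),.06,-.033),"outer",rel((376,311),.06,-.045),"post L/R",rel((320,340),.06,0),rel((432,340),.06,0))
print("bar",rel((363,375),.033,0),rel((390,375),.033,0))
print("lip inner/blue at z.06",rel((360,250),.06,0),rel((391,250),.06,0), "outer card", rel((391,50),.06,0))
crop(load("top7"),130,170,220,240,8,"t7o")
E
```

```text
plate +Y edge -> holder centre est L/R (np.float64(-0.01167579413999364), np.float64(0.0009133895571077147)) (np.float64(0.013534852752409439), np.float64(0.0009468235216060217))
tab near edge (np.float64(-0.0037003927056353443), np.float64(0.0008349969203959931)) (np.float64(0.005359534184897547), np.float64(0.0008439758381488631))
post inner edge -> slot centre (np.float64(0.0004965510908469131), np.float64(0.0004512414731165995)) outer (np.float64(0.0004819966602219477), np.float64(0.0010054481271996457)) post L/R (np.float64(-0.012233292263891525), np.float64(0.03942353231167127)) (np.float64(0.01321448437645537), np.float64(0.0394588296961244))
bar (np.float64(-0.0029228037393116218), np.float64(0.025727728379464833)) (np.float64(0.004089526159009782), np.float64(0.025737108332199218))
lip inner/blue at z.06 (np.float64(-0.003066846919733094), np.float64(0.05942017779179821)) (np.float64(0.0037790319935014486), np.float64(0.059430509351828614)) outer card (np.float64(0.0035374450699511067), np.float64(0.10006009206636278))
```

View pics/t7o.png

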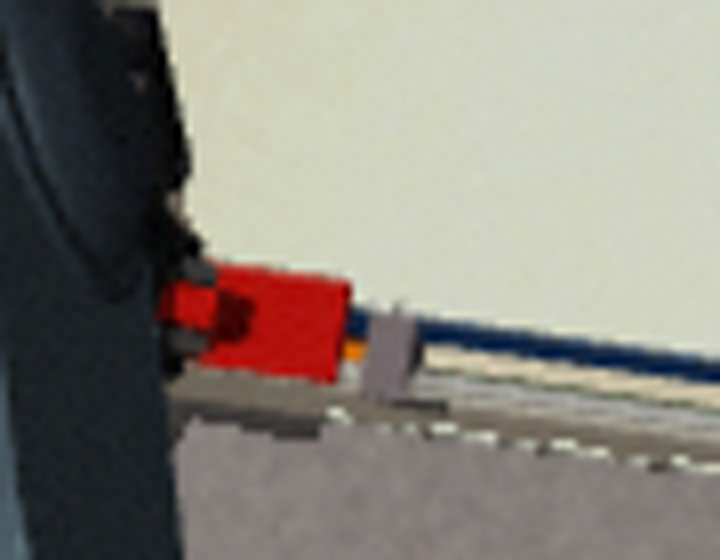

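Holder and bay are aligned within about 0.5 mm in the wrist view, and parallel. Descend slowly with a force guard to just above the bar.

```bash
python3 - <<'E'
from workcell import *
from h import *
st=line_to([0.5855,0.2656,0.070],speed=0.06,stop_force=5)
o=get_obs();print(st,o["time_s"],o["position"],o["width"],o["wrist_force"])
if not st:
    st=line_to([0.5855,0.2656,0.050],speed=0.03,stop_force=5)
o=get_obs();print(st,o["time_s"],o["position"],o["width"],o["wrist_force"],o["wrist_torque"])
snap("wrist","w8");s=snap("side","side8");crop(s,180,220,320,350,5,"s8o")
E
```

```text
False 13.0833 [0.5853 0.2656 0.0695] 0.009415106369766746 [ 0.0668 -0.4145 -0.7225]
False 13.9 [0.5857 0.2656 0.0501] 0.009190676634610678 [-0.2157 -0.0558 -0.4963] [-0.0236 -0.0348 -0.001 ]
```

View pics/w8.png

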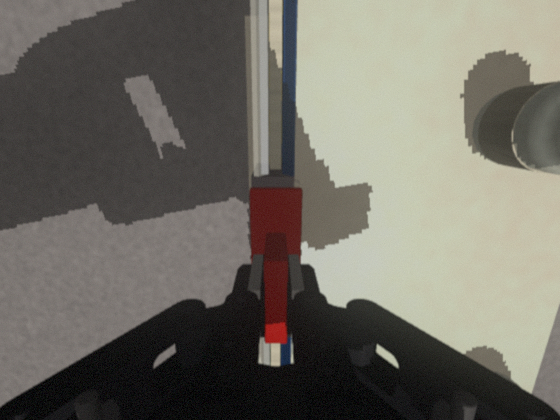

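View pics/s8o.png

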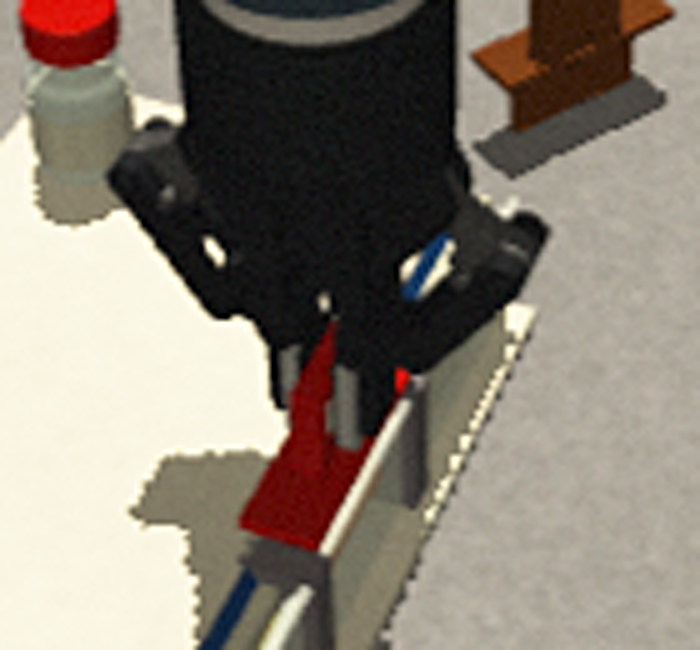

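The blade is in the bay with no contact force. Now press in small steps and read the force.

```bash
python3 - <<'E'
from workcell import *
from h import *
z=.050
F0=get_obs()["wrist_force"][2]
for z in [.046,.044,.042,.041,.040,.039,.0385,.038,.0375,.037]:
    st=line_to([0.5855,0.2656,z],speed=0.02,stop_force=9)
    fs=[]
    for _ in range(4):
        sleep(.03);o=get_obs();fs.append(o["wrist_force"])
    f=np.mean(fs,0)
    print(st,z,round(o["time_s"],2),o["position"],f,round(o["width"],4))
    if st or f[2]>15: break
E
```

```text
False 0.046 14.48 [0.5861 0.2658 0.0466] [0.2483 0.1881 2.8545] 0.0094
False 0.044 14.87 [0.586  0.2657 0.0444] [1.2505 0.4016 4.3342] 0.0093
False 0.042 15.25 [0.586  0.2657 0.0425] [1.5311 0.6829 5.4169] 0.009
False 0.041 15.63 [0.586  0.2657 0.0416] [1.0187 0.6995 5.7127] 0.0091
False 0.04 16.02 [0.5861 0.2658 0.0407] [ 0.6547 -0.0572  6.317 ] 0.0095
False 0.039 16.4 [0.5861 0.2658 0.0398] [0.5827 0.6552 6.7158] 0.0091
False 0.0385 16.78 [0.5861 0.2658 0.0394] [0.5149 0.6188 6.59  ] 0.0092
False 0.038 17.17 [0.5861 0.2658 0.0392] [-0.3947 -0.3151  8.4742] 0.0093
False 0.0375 17.55 [0.5861 0.2658 0.0392] [-1.8075 -0.2171 11.3974] 0.0091
False 0.037 17.93 [0.5862 0.2658 0.0392] [-3.5919 -1.0569 14.3788] 0.0093
```

```bash
python3 - <<'E'
from workcell import *
from h import *
c=snap("wrist","w9");s=snap("side","side9");crop(s,190,240,310,350,6,"s9o");crop(c,220,150,330,390,2.5,"w9o");t=snap("top","top9")
o=get_obs();print(o["time_s"],o["position"],o["eef_rot"],quat(-.167,0),o["wrist_force"],o["wrist_torque"])
E
```

```text
18.0833 [0.5861 0.2658 0.0392] [ 0.4568  0.5401  0.4564 -0.5397] [ 0.4566  0.54    0.4566 -0.54  ] [-3.7174 -1.4292 13.7078] [-0.1646  0.5517 -0.0558]
```

View pics/s9o.png

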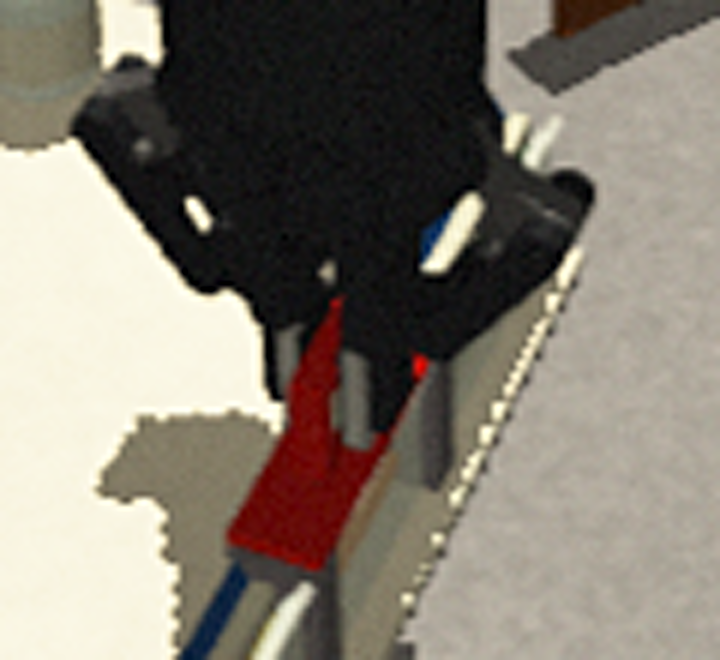

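View pics/w9o.png

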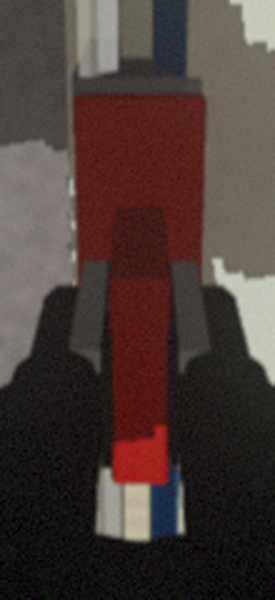

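View pics/top9.png

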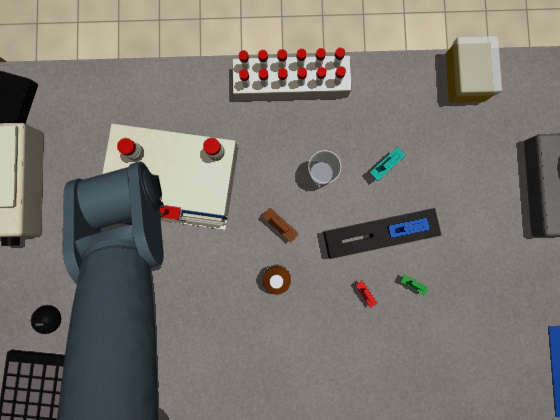

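The shoulder plate lies on the grey post in the side and wrist views: plate edge at (275,555) in the side crop and (140,95) in the wrist crop. The force rises steeply at z=0.0392, the predicted home height. The top view shows everything else where it was. Handing in while still pressed.

```bash
python3 - <<'E'
from workcell import *
o=get_obs();print(o["time_s"],o["position"],o["wrist_force"],o["width"])
print(sign_off())
E
```

```text
18.0833 [0.58611178 0.26576964 0.03917126] [-3.71740497 -1.4292261  13.707768  ] 0.009386758514527496
the job is handed in; nothing more can be done
None
```

I put the large red holder from the stand into the empty middle bay, pressed it home, and handed the job in at about 18 s, still gripping and pressing.

- **Seated:** The downward force rose from 3 to about 7 N along the sprung bar. It then climbed steeply with no further travel, at the height I had predicted for home (reported 0.0392 m). I finished at about 14 N upward on the wrist, with about 4 N sideways; no reading was higher.
- **Pictures:** The last side and wrist views show the shoulders on the post at the visible end. The other post is mostly hidden by the gripper, so I judged that end by the force and the tool staying upright. In the top view the blue holder, jars, beaker and bottle look unmoved.
- **What disagreed:** The fingertips sit about 32 mm higher than the reported TCP. Because of this the first grasp closed on air just above the tab, touching nothing. I measured the offset from two camera views and re-grasped lower. The finger width then read about 9 mm on the 10 mm tab.

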